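# Go-gauge check of two moulded housings

## Robot

A 6-joint arm with a two-finger parallel gripper is mounted at the origin on the work surface. World frame = base frame: x ahead of the robot, y to its left, z up, the work surface at z = 0. Lengths are in m, angles in rad, forces in N, time in s.
With the tool pointing down it reaches from about 0.275 to 0.825 m from the base axis. Payload 4.9 kg.
Tool frame: the origin (TCP) lies at the very end of the fingers, on their centre line; the grasp point (between the pads) lies 19 mm behind it; z points along the fingers, y is the line along which they close (so a half turn about z gives the same grasp; the last joint's range is limited). The gripper opens to 85 mm and grips with 20 to 120 N. Pads are 22 mm wide; open, the fingers measure 114 mm over their backs; the gripper's body (76 mm by 85 mm) begins 54 mm behind the grasp point. The pads swing forward as they close: fully open they stand 13 mm farther back than shut.
Start: joints at [-1.443, 0.326, -0.193, 1.052, 0, 1.437], TCP at [0.142, -0.531, 0.231] pointing down, gripper open.
Joint ranges: [-2.65, 2.65], [-0.97, 1.79], [-1.3, 1.35], [-1.93, 2.1], [-1.47, 1.37], [-3.14, 3.14]. Speed limits (rad/s): [2.57, 2.57, 3.14, 3.14, 3.14, 3.14].

## Interface

Orientations are given as a unit quaternion [x, y, z, w].
In Python, from bench import telemetry, optics, robot gives the robot as it stands.
- The arm moves only by the tool apply_moves, never from a script. Its argument "plan" is a list of rows, each a list of 3 entries, a list of its own where there are three numbers: the turn, a rotation vector about the tool's x, y, z in degrees, then the shift along the tool's x, y, z in m, then the opening, from 0 (shut) to 1 (fully open). A call has 1 to 12 rows; each row is the pose to reach, as a shift and turn from the pose commanded when the call began, along the tool's axes at that moment; what a row does not reach only later rows make up. A row lasts 1/12 s, in which the tool goes at most 41.7 mm and 7.16 degrees, less where a joint would pass 70% of its speed; a pose out of reach is approached as far as the arm can. A call with a gripper value outside its range is refused whole. The fingers move at their own pace and stop on an object; "grip_force" is the grip in N (left out, the last holds). Time passes only in rows, so rows that repeat a pose let the fingers close. It gives the time, the measured TCP pose, the force, the opening and the grip force at its end, in the units of the state.
- telemetry.observe(): the state, without advancing time (a new reading comes with each control period).
- optics.capture(name): name is "scene" or "side" or "wrist"; returns (picture, depth): 384x512x3 uint8, blue, green, red; 384x512 float32, m along the optical axis (not along the pixel's ray), 0 where there is no reading.
- optics.camera_model(name): a dict with "mtx" (3x3 intrinsics, pixels), "dist" ([k1, k2, p1, p2, k3] as OpenCV has them; the pictures are not rectified), "view" (4x4, takes a point from world to camera coordinates). Camera axes: x right, y up, looking along -z (the intrinsics and any distortion apply to the point x, -y, -z); pixel columns grow to the right and rows downward; lengths in m; the calibration is good to about 2 mm. A picture is of the moment at which its call begins: read the wrist's pose just before it. camera_model takes no time and is no camera call; for the wrist camera it gives the pose at the moment of the call.
- robot.finish_job(): hands the job in; it is judged then, once.
The state is a dict: "clock": time; "qpos": joint angles; "dq": joint speeds; "joint_efforts": joint torques, N m; "position": TCP position; "tcp_rot": TCP orientation; "force": force on the tool from outside, world axes, zero at the start; "torque": the same for the moment, N m; "gripper_width": opening from 0.0 (shut) to 1.0 (fully open); "finger_force": force on a finger pad.
Only numpy, scipy, OpenCV 4.12 (cv2) and the standard library are available. Lean on these libraries where they do the work, as an engineer would, in place of code of your own. Each camera call takes 0.05 s, during which the arm holds its last target. There are 200 camera calls.

## Task

One of the two moulded parts has a bad hole. Take the go gauge from its stand and slowly, gently try it in the white part's hole first, then in the grey part's: a good hole lets it in until the handle's shoulder meets the part, a bad one stops it about half way and it must not be forced. Hang the gauge back in its stand, set the bad part down upright in the red tray, and leave the good part in its nest and the clear blocks where they are.

Things in the scene. Friction and masses are not known exactly. Their poses are not given: they have to be found in the camera images.
- gauge_handle (a point): Go gauge, 140 g: steel pin 16 mm diameter, 42 mm long, end chamfered 1.5 mm, under a round green handle 24 mm diameter, 55 mm tall, its flat underside the shoulder. This point: on its axis, 72 mm above the pin's end, 25 mm below the handle's top, where to grip. z up along the gauge. It starts upright in the stand, shoulder on the stand's top
- gauge_tip (a point): centre of the lower end of the gauge's pin; z up along the gauge
- stand_hole (a point): Wooden gauge stand, fixed, 70 x 70 x 50 mm high, with one upright through-hole of 21 mm diameter; this point is the centre of the hole's mouth, level with the stand's top
- white_part_center (a point): White plastic housing, 60 (x) x 46 (y) x 48 mm high, about 240 g; point at its centre, 24 mm above its underside. Grip it across its y (46 mm), near the top. It sits with 4 mm of play all round in a fixed aluminium nest: floor 6 mm, rim top 14 mm above the bench; the part's top is 54 mm above the bench
- white_part_mouth (a point): centre of the mouth (17.4 mm wide, 1 mm chamfer) of the upright blind hole in the part's top; axes as the part, z up. From 19 mm down, a captive brass insert lines it: wide (21 mm; pin end goes 42 mm deep, shoulder on the top face) or narrow (12 mm; pin stops hard about 19 mm deep). Just one of the two parts has the narrow one; which, is drawn anew each run
- grey_part_center (a point): Grey plastic housing, the same shape as the white one, in its own like nest; point at its centre
- grey_part_mouth (a point): centre of the mouth of the grey part's hole; same hole as in the white part, with the other insert. In either part the stop at a narrow insert is hard and steep, so feel for it slowly: over 40 N of gauge pressure counts as forcing
- reject_tray_floor (a point): Red tray for bad parts, fixed on the bench, 210 (x) x 150 (y) mm, walls 4 mm thick and 20 mm high, floor 4 mm thick; this point is the centre of its inner floor, x along its long side. A like yellow tray stands on the other side and plays no part
- acrylic0: bystander, in the yellow tray: clear acrylic block 35 x 35 x 14 mm; origin at the centre of its underside
- acrylic1: bystander, on the bench: another clear acrylic block of that size
- acrylic2: bystander, on the bench between the two nests: another clear acrylic block of that size
Mind the look-alikes: they are no part of the job. What is shaped like the part that bears gauge_handle but brown or yellow is not meant. Of the things shaped like the part that bears grey_part_center, the grey one is meant.

How it is judged:
On the way, in this order (a step that is already met when the one before it is completed fails the run):
1. the held gauge is tried in the white part's hole: fully home (pin end at least 37 mm deep), or down to the narrow insert if that stops it (contact force between the fingers and gauge above 1 N and x of gauge_tip in the frame of white_part_mouth between -0.004 and 0.004 m and y of gauge_tip in the frame of white_part_mouth between -0.004 and 0.004 m and (z of gauge_tip in the frame of white_part_mouth below -0.037 m or (distance between narrow_insert_1 and white_part_center below 0.03 m and z of gauge_tip in the frame of white_part_mouth below -0.015 m))), for 0.1 s.
2. then the held gauge is tried in the grey part's hole in the same way (contact force between the fingers and gauge above 1 N and x of gauge_tip in the frame of grey_part_mouth between -0.004 and 0.004 m and y of gauge_tip in the frame of grey_part_mouth between -0.004 and 0.004 m and (z of gauge_tip in the frame of grey_part_mouth below -0.037 m or (distance between narrow_insert_1 and grey_part_center below 0.03 m and z of gauge_tip in the frame of grey_part_mouth below -0.015 m))), for 0.1 s.
At the end, for the whole second after the job is handed in: The part that stops the gauge stands upright (within 7 degrees) and still on the red tray's floor, inside its walls; the other part sits flat in its nest as at the start (within 12 mm); the gauge hangs upright and still in its stand, pin at least 36 mm into the hole (((distance between narrow_insert_1 and white_part_center below 0.03 m and (x of white_part_center in the frame of reject_tray_floor between -0.085 and 0.085 m and y of white_part_center in the frame of reject_tray_floor between -0.06 and 0.06 m and z of white_part_center in the frame of reject_tray_floor below 0.029 m and angle between white_part_center's own z axis and vertical below 0.12 rad and linear speed of white_part below 0.02 m/s) and (distance of grey_part_center from where it was at the start of the episode below 0.012 m and angle between grey_part_center's own z axis and vertical below 0.06 rad and linear speed of grey_part below 0.02 m/s)) or (distance between narrow_insert_1 and grey_part_center below 0.03 m and (x of grey_part_center in the frame of reject_tray_floor between -0.085 and 0.085 m and y of grey_part_center in the frame of reject_tray_floor between -0.06 and 0.06 m and z of grey_part_center in the frame of reject_tray_floor below 0.029 m and angle between grey_part_center's own z axis and vertical below 0.12 rad and linear speed of grey_part below 0.02 m/s) and (distance of white_part_center from where it was at the start of the episode below 0.012 m and angle between white_part_center's own z axis and vertical below 0.06 rad and linear speed of white_part below 0.02 m/s))) and horizontal distance between gauge_tip and stand_hole below 0.008 m and z of gauge_tip in the frame of stand_hole below -0.036 m and angle between gauge_tip's own z axis and vertical below 0.12 rad and linear speed of gauge below 0.02 m/s); the robot touches nothing.
It fails at once if a part or its insert is pressed with more than 40 N by the gauge (contact force between gauge and white_part above 40 N or contact force between gauge and grey_part above 40 N or contact force between gauge and narrow_insert_1 above 40 N or contact force between gauge and wide_insert_1 above 40 N).
It fails at once if one of the clear acrylic blocks is moved by more than 30 mm (distance of any of acrylic0, acrylic1, acrylic2 from where it was at the start of the episode above 0.03 m).
It also fails if it takes over 59 s, if anything falls off the work surface, if the arm or the gripper's body presses on something with over 40 N, if the wrist force passes 120 N, or if a joint passes its speed limit or range.

## Working session

There is one attempt and no reset: what is moved stays moved. The work goes in short steps, Python scripts to look and compute and a tool call to move; the robot and the scene stay as the last step left them, time stands still between calls to the robot, and variables do not carry over. Pictures are saved under pics/ and viewed, at most 10 in all, crops included, and the job is handed in when it is done.

Besides the shell and the picture viewer there is one more tool, called after "Request:" by a JSON object that holds its "api" and its "payload", one argument or row to a line. apply_moves: Moves the arm, as the interface text tells. Its arguments: {"type":"object","properties":{"plan":{"type":"array","items":{"type":"array"}},"grip_force":{"type":"number"}},"required":["plan"]}

```bash
mkdir -p pics; ls; python3 - <<'E'
from bench import telemetry, optics
import cv2,numpy as np
s=telemetry.observe();print({k:np.round(v,3) for k,v in s.items()})
ims=[]
for n in("scene","side"):
    p,d=optics.capture(n);np.savez(f"{n}0.npz",p=p,d=d);ims.append(p)
    m=optics.camera_model(n);print(n,np.round(m["view"],3).tolist(),np.round(m["mtx"],1).tolist(),m["dist"])
cv2.imwrite("pics/a.png",ims[0]);cv2.imwrite("pics/b.png",ims[1])
E
```

```text
pics
{'clock': np.float64(0.0), 'qpos': array([-1.443,  0.327, -0.194,  1.052, -0.   ,  1.437]), 'dq': array([ 0.001, -0.001, -0.001,  0.001, -0.   ,  0.001]), 'joint_efforts': array([-2.0000e-03, -4.4339e+01,  2.6244e+01,  1.5000e-02, -0.0000e+00,
        0.0000e+00]), 'position': array([ 0.142, -0.531,  0.231]), 'tcp_rot': array([ 0.991,  0.131, -0.   , -0.001]), 'force': array([ 0.451,  0.14 , -0.437]), 'torque': array([0.007, 0.02 , 0.023]), 'finger_force': np.float64(0.0), 'gripper_width': np.float64(1.0)}
scene [[0.477, 0.879, -0.014, -0.24], [-0.584, 0.328, 0.742, 0.237], [0.657, -0.346, 0.67, -1.58], [0.0, 0.0, 0.0, 1.0]] [[482.7, 0.0, 252.4], [0.0, 482.7, 194.0], [0.0, 0.0, 1.0]] [0.00186441 0.         0.         0.         0.        ]
side [[-0.806, -0.591, 0.017, 0.423], [0.462, -0.611, 0.643, -0.291], [-0.369, 0.526, 0.766, -0.858], [0.0, 0.0, 0.0, 1.0]] [[443.6, 0.0, 256.1], [0.0, 443.6, 192.8], [0.0, 0.0, 1.0]] [-0.07806828  0.          0.          0.          0.        ]
```

View pics/a.png

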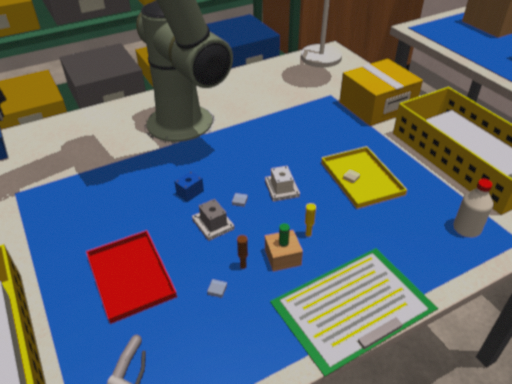

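View pics/b.png

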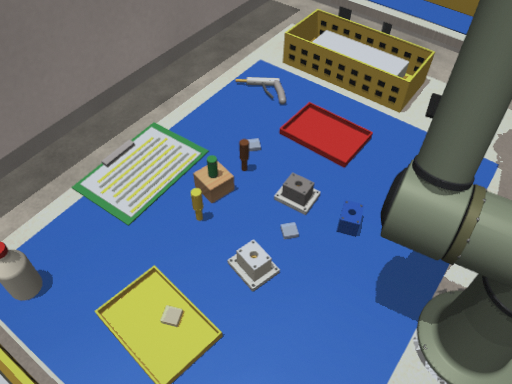

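Scene view: grey part (211,215), white part (283,183), stand with green gauge (283,245), red tray (130,275), brown and yellow decoy gauges (242,250) and (310,220), and clear blocks at (240,199), (217,288) and (352,176). The side view shows the same layout: white (253,258), grey (298,190), green (212,165), red tray (325,133).

```bash
cat > h.py <<'E'
import numpy as np,cv2
from bench import telemetry,optics
from scipy.spatial.transform import Rotation as R
def ray(m,uv,z):
    uv=np.array(uv,float).reshape(-1,1,2)
    n=cv2.undistortPoints(uv,m["mtx"],np.array(m["dist"])).reshape(-1,2)
    d=np.c_[n[:,0],-n[:,1],-np.ones(len(n))]
    V=m["view"];d=d@V[:3,:3];c=-V[:3,:3].T@V[:3,3]
    return c+d*((z-c[2])/d[:,2])[:,None]
def proj(m,P):
    V=m["view"];p=np.atleast_2d(P)@V[:3,:3].T+V[:3,3];p=p*[1,-1,-1]
    return cv2.projectPoints(p,np.zeros(3),np.zeros(3),m["mtx"],np.array(m["dist"]))[0].reshape(-1,2)
def cloud(m,d):
    h,w=d.shape;v,u=np.mgrid[:h,:w]
    n=cv2.undistortPoints(np.c_[u.ravel(),v.ravel()].astype(float).reshape(-1,1,2),m["mtx"],np.array(m["dist"])).reshape(-1,2)
    p=np.c_[n[:,0],-n[:,1],-np.ones(len(n))]*d.reshape(-1,1)
    return ((p-m["view"][:3,3])@m["view"][:3,:3]).reshape(h,w,3)
E
python3 - <<'E'
from h import *
for n in("scene","side"):
    f=np.load(n+"0.npz");p,d=f["p"],f["d"];m=optics.camera_model(n);X=cloud(m,d)
    hsv=cv2.cvtColor(p,cv2.COLOR_BGR2HSV);H,S,V=cv2.split(hsv)
    z=X[...,2];x=X[...,0];y=X[...,1];ok=d>0
    red=((H<6)|(H>174))&(S>200)&(V>120)&ok&(x>.1)&(abs(z)<.05)
    b=cv2.boxPoints(cv2.minAreaRect(X[red][:,:2].astype(np.float32)));print(n,"red",np.round(b,3).tolist(),b.mean(0))
    on=ok&(z>.045)&(z<.06)&(x>.2)&(x<.8)&(abs(y)<.5)
    on|=ok&(H>60)&(H<85)&(S>120)&(z>.07)&(z<.12)&(x>.2)&(x<.8)
    k,L,st,c=cv2.connectedComponentsWithStats(on.astype(np.uint8))
    for i in range(1,k):
        if st[i,4]>40:
            q=X[L==i];r=cv2.minAreaRect(q[:,:2].astype(np.float32))
            print(n,np.round(c[i]),st[i,4],np.round(q.mean(0),3),np.round(r[1],3),np.round(r[0],3),round(r[2],1),"bgr",p[L==i].mean(0).round())
    # low objects (acrylic)
    on=(ok&(z>.008)&(z<.03)&(x>.2)&(x<.8)&(abs(y)<.5)&(S<90)).astype(np.uint8)
    k,L,st,c=cv2.connectedComponentsWithStats(on)
    for i in range(1,k):
        if st[i,4]>60: print(" low",np.round(c[i]),st[i,4],np.round(np.median(X[L==i],axis=0),3))
E
```

```text
scene red [[0.4300000071525574, -0.40799999237060547], [0.6430000066757202, -0.414000004529953], [0.6470000147819519, -0.2680000066757202], [0.4350000023841858, -0.26100000739097595]] [ 0.5386436  -0.33782429]
scene [282. 175.] 274 [0.449 0.121 0.05 ] [0.047 0.067] [0.447 0.121] 74.7 bgr [169. 164. 167.]
scene [188. 179.] 206 [ 0.337 -0.104  0.047] [0.05  0.062] [ 0.339 -0.105] 18.1 bgr [162.  78.  29.]
scene [212. 210.] 341 [ 0.482 -0.1    0.05 ] [0.066 0.049] [ 0.478 -0.099] 5.3 bgr [102. 101. 109.]
scene [309. 222.] 45 [0.635 0.085 0.052] [0.022 0.01 ] [0.634 0.085] 47.5 bgr [33. 83. 99.]
scene [284. 231.] 120 [ 0.664 -0.006  0.094] [0.018 0.023] [ 0.661 -0.004] 58.0 bgr [44. 90. 25.]
scene [283. 246.] 544 [ 0.665 -0.007  0.048] [0.07  0.075] [ 0.66  -0.003] 76.3 bgr [ 85. 131. 173.]
scene [243. 254.] 46 [ 0.648 -0.102  0.053] [0.021 0.009] [ 0.647 -0.101] 71.5 bgr [37. 37. 53.]
 low [368. 160.] 112 [0.444 0.406 0.019]
 low [351. 175.] 99 [0.511 0.309 0.016]
 low [281. 190.] 336 [0.474 0.104 0.012]
 low [240. 199.] 113 [ 0.44  -0.004  0.011]
 low [212. 226.] 385 [ 0.507 -0.118  0.
[... 469 characters left out ...]
.1 bgr [113. 111. 112.]
side [351. 212.] 404 [ 0.334 -0.103  0.048] [0.046 0.062] [ 0.335 -0.104] 18.3 bgr [170.  88.  51.]
side [198. 207.] 43 [0.617 0.097 0.053] [0.024 0.011] [0.617 0.095] 59.1 bgr [ 46.  89. 101.]
side [254. 255.] 596 [0.441 0.124 0.053] [0.047 0.062] [0.443 0.122] 75.5 bgr [188. 182. 177.]
side [ 23. 282.] 165 [0.771 0.453 0.053] [0.066 0.032] [0.778 0.453] 82.7 bgr [81. 87. 88.]
 low [275.  88.] 268 [ 0.755 -0.41   0.019]
 low [254. 144.] 110 [ 0.662 -0.178  0.013]
 low [297. 199.] 473 [ 0.458 -0.076  0.014]
 low [289. 230.] 197 [0.431 0.    0.014]
 low [253. 272.] 599 [0.42  0.144 0.014]
 low [ 29. 290.] 217 [0.768 0.454 0.019]
 low [171. 315.] 320 [0.501 0.315 0.018]
```

Request:
{"api": "apply_moves", "payload": {
  "plan": [
    [[0,0,-75],[0.634,-0.378,0],0.6],
    [[0,0,-75],[0.634,-0.378,0],0.6],
    [[0,0,-75],[0.634,-0.378,0],0.6],
    [[0,0,-75],[0.634,-0.378,0],0.6],
    [[0,0,-75],[0.634,-0.378,0],0.6],
    [[0,0,-75],[0.634,-0.378,0],0.6],
    [[0,0,-75],[0.634,-0.378,0],0.6],
    [[0,0,-75],[0.634,-0.378,0],0.6],
    [[0,0,-75],[0.634,-0.378,0],0.6],
    [[0,0,-75],[0.634,-0.378,0],0.6],
    [[0,0,-75],[0.634,-0.378,0],0.6],
    [[0,0,-75],[0.634,-0.378,0],0.6]
  ]
}}

```text
clock: 1.1
position: [0.4918, -0.1708, 0.2311]
tcp_rot: [0.706, 0.708, -0.0, -0.0]
force: [0.5, -0.4, -0.0]
gripper_width: 0.599
finger_force: 0.0
```

Request:
{"api": "apply_moves", "payload": {
  "plan": [
    [[0,0,0],[0.169,0.164,0],0.6],
    [[0,0,0],[0.169,0.164,0],0.6],
    [[0,0,0],[0.169,0.164,0],0.6],
    [[0,0,0],[0.169,0.164,0],0.6],
    [[0,0,0],[0.169,0.164,0],0.6],
    [[0,0,0],[0.169,0.164,0],0.6],
    [[0,0,0],[0.169,0.164,0],0.6],
    [[0,0,0],[0.169,0.164,0],0.6]
  ]
}}

```text
clock: 1.77
position: [0.655, -0.0024, 0.23]
tcp_rot: [0.706, 0.708, -0.001, -0.001]
force: [-0.4, 0.3, 0.3]
gripper_width: 0.597
finger_force: 0.0
```

```bash
python3 - <<'E'
from h import *
s=telemetry.observe();print(np.round(s["position"],4),np.round(s["tcp_rot"],4),np.round(s["qpos"],2))
m=optics.camera_model("wrist");p,d=optics.capture("wrist");V=m["view"]
print("cam",-V[:3,:3].T@V[:3,3],np.round(V[:3,:3],3).tolist(),m["mtx"][0,0],m["dist"])
X=cloud(m,d);H,S,_=cv2.split(cv2.cvtColor(p,cv2.COLOR_BGR2HSV));z=X[...,2]
g=(d>0)&(H>50)&(H<90)&(S>90)&(z>.098)&(z<.115)
(u,v),r=cv2.minEnclosingCircle(np.argwhere(g)[:,::-1].astype(np.float32));print("green top",u,v,r,ray(m,(u,v),.105),np.median(X[g],axis=0))
cv2.imwrite("pics/c.png",p)
E
```

```text
[ 0.655  -0.0024  0.23  ] [ 7.062e-01  7.080e-01 -7.000e-04 -6.000e-04] [-0.12  0.53  0.12  1.16 -0.    1.45]
cam [0.65476717 0.08045749 0.37212946] [[1.0, 0.003, -0.002], [-0.003, 0.947, -0.322], [0.001, 0.322, 0.947]] 329.9440092953693 [-0.06802097  0.          0.          0.          0.        ]
green top 261.79998779296875 178.0 13.237914085388184 [[ 0.65775187 -0.00130085  0.105     ]] [ 0.65790737 -0.00148462  0.10454228]
```

View pics/c.png

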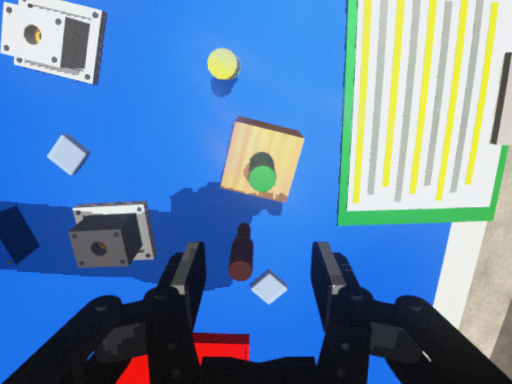

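Wrist view: green handle top at (262,178), inside the fingers' reach, with nothing between. Holes of white at (33,35) and grey at (99,248).

Request:
{"api": "apply_moves", "payload": {
  "grip_force": 25,
  "plan": [
    [[0,0,0],[0.001,0.003,0.03],0.6],
    [[0,0,0],[0.001,0.003,0.06],0.6],
    [[0,0,0],[0.001,0.003,0.09],0.6],
    [[0,0,0],[0.001,0.003,0.12],0.6],
    [[0,0,0],[0.001,0.003,0.145],0.6],
    [[0,0,0],[0.001,0.003,0.16],0.6],
    [[0,0,0],[0.001,0.003,0.169],0.6],
    [[0,0,0],[0.001,0.003,0.169],0.6],
    [[0,0,0],[0.001,0.003,0.169],0.4],
    [[0,0,0],[0.001,0.003,0.169],0.2],
    [[0,0,0],[0.001,0.003,0.169],0.2],
    [[0,0,0],[0.001,0.003,0.169],0.2]
  ]
}}

```text
clock: 2.82
position: [0.6591, -0.0033, 0.0641]
tcp_rot: [0.707, 0.707, 0.001, 0.001]
force: [-0.7, -1.0, 3.9]
gripper_width: 0.274
finger_force: 25.7
```

```bash
python3 - <<'E'
from h import *
s=telemetry.observe();print(np.round(s["position"],4),s["gripper_width"],s["finger_force"],np.round(s["force"],2),s["qpos"].round(2))
E
```

```text
[ 0.6591 -0.0033  0.0641] 0.2744117160444261 25.66990703344345 [-0.7  -1.04  3.85] [-0.12  0.66 -0.09  0.81 -0.    1.45]
```

Request:
{"api": "apply_moves", "payload": {
  "plan": [
    [[0,0,0],[0,0,-0.03],0.2],
    [[0,0,0],[0,0,-0.06],0.2],
    [[0,0,0],[0,0,-0.09],0.2],
    [[0,0,0],[0,0,-0.12],0.2],
    [[0,0,0],[0.02,-0.03,-0.125],0.2],
    [[0,0,0],[0.04,-0.06,-0.125],0.2],
    [[0,0,0],[0.06,-0.095,-0.125],0.2],
    [[0,0,0],[0.08,-0.13,-0.125],0.2],
    [[0,0,0],[0.1,-0.165,-0.125],0.2],
    [[0,0,0],[0.12,-0.2,-0.125],0.2],
    [[0,0,0],[0.125,-0.215,-0.125],0.2],
    [[0,0,0],[0.125,-0.215,-0.125],0.2]
  ]
}}

```text
clock: 3.82
position: [0.4386, 0.1237, 0.1876]
tcp_rot: [0.706, 0.708, -0.001, -0.001]
force: [-0.1, -0.1, -1.0]
gripper_width: 0.273
finger_force: 25.6
```

```bash
cat > look.py <<'E'
from h import *
import sys
s=telemetry.observe();print(np.round(s["position"],4),R.from_quat(s["tcp_rot"]).as_matrix().round(3)[:,2],s["gripper_width"],np.round(s["force"],2),s["clock"],s["qpos"].round(2))
m=optics.camera_model("wrist");p,d=optics.capture("wrist")
np.savez(sys.argv[1]+".npz",p=p,d=d,view=m["view"]);cv2.imwrite(f"pics/{sys.argv[1]}.png",p)
X=cloud(m,d)
c=np.array([float(a) for a in sys.argv[2:4]])
t=(d>0)&(abs(X[...,2]-.054)<.006)&(np.hypot(*(X[...,:2]-c).transpose(2,0,1))<.05)
k,L,st,_=cv2.connectedComponentsWithStats(t.astype(np.uint8));b=1+st[1:,4].argmax();t=L==b
r=cv2.minAreaRect(X[t][:,:2].astype(np.float32));print("rect",r)
cs,h=cv2.findContours(t.astype(np.uint8),cv2.RETR_CCOMP,cv2.CHAIN_APPROX_NONE)
for i,q in enumerate(cs):
    if h[0,i,3]>=0 and len(q)>15:
        e=cv2.fitEllipse(q);print("hole px",e,ray(m,e[0],.054))
E
python3 look.py w1 0.444 0.122
```

```text
[0.4386 0.1237 0.1876] [-0.002  0.    -1.   ] 0.27256869978592296 [-0.06 -0.1  -1.  ] 3.8167 [ 0.11  0.19 -0.49  0.89  0.    1.68]
rect ((0.4446626603603363, 0.12097054719924927), (0.04701261967420578, 0.060166023671627045), 74.96308898925781)
hole px ((265.3409729003906, 177.88922119140625), (18.2786865234375, 20.072860717773438), 82.52806091308594) [[0.44445492 0.12231473 0.054     ]]
```

View pics/w1.png

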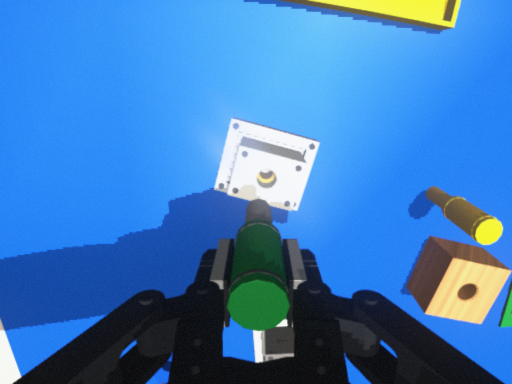

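White hole at (265,178). The gripped gauge hangs below it, with handle top at (259,303) and pin tip near (258,205).

```bash
python3 - <<'E'
from h import *
f=np.load("w1.npz");m=optics.camera_model("wrist");m["view"]=f["view"];p,d=f["p"],f["d"];X=cloud(m,d)
H,S,_=cv2.split(cv2.cvtColor(p,cv2.COLOR_BGR2HSV));z=X[...,2]
g=(d>0)&(H>50)&(H<90)&(S>90)&(abs(z-.2286)<.004)
(u,v),r=cv2.minEnclosingCircle(np.argwhere(g)[:,::-1].astype(np.float32));print("top",u,v,r,ray(m,(u,v),.2286),np.median(z[g]))
q=(d>0)&(z>.125)&(z<.18);q[240:]=0;q[:,:235]=0;q[:,285:]=0
for r in range(196,232,3):
    c=np.where(q[r])[0]
    if len(c): print(r,c.min(),c.max(),X[r,(c.min()+c.max())//2].round(4))
print(proj(m,[[.4445,.1223,.054]]), [proj(m,[[.4386,.1237,h]]).round(1) for h in(.1316,.2286)])
E
```

```text
top 257.5 303.0 31.64263343811035 [[0.43820922 0.12710895 0.2286    ]] 0.227816734951781
199 256 260 [0.4382 0.1324 0.1331]
202 250 266 [0.4382 0.133  0.1399]
205 247 268 [0.4376 0.1325 0.1437]
208 246 269 [0.4376 0.1329 0.1495]
211 246 270 [0.4382 0.1329 0.1541]
214 245 270 [0.4377 0.1327 0.158 ]
217 245 270 [0.4377 0.1329 0.1627]
220 245 271 [0.4382 0.1367 0.1751]
223 245 271 [0.4383 0.1358 0.1767]
226 242 273 [0.4378 0.1369 0.1827]
229 239 277 [0.4383 0.1366 0.1855]
[[265.39239399 177.9055604 ]] [array([[258.6, 210.7]]), array([[258.5, 310.5]])]
```

Request:
{"api": "apply_moves", "payload": {
  "plan": [
    [[0,0,0],[-0.003,0.006,0.02],0.2],
    [[0,0,0],[-0.003,0.006,0.04],0.2],
    [[0,0,0],[-0.003,0.006,0.055],0.2],
    [[0,0,0],[-0.003,0.006,0.065],0.2],
    [[0,0,0],[-0.003,0.006,0.069],0.2],
    [[0,0,0],[-0.003,0.006,0.069],0.2],
    [[0,0,0],[-0.003,0.006,0.069],0.2],
    [[0,0,0],[-0.003,0.006,0.069],0.2]
  ]
}}

```text
clock: 4.53
position: [0.4501, 0.1191, 0.1191]
tcp_rot: [0.707, 0.707, 0.001, 0.001]
force: [-0.2, 0.2, -0.8]
gripper_width: 0.27
finger_force: 25.6
```

```bash
cat >> look.py <<'E'
H,S,_=cv2.split(cv2.cvtColor(p,cv2.COLOR_BGR2HSV));P=s["position"]
for a,b,rr in((.003,.033,.008),(-.004+.05,.07,.012)):
    q=(d>0)&(np.hypot(X[...,0]-P[0],X[...,1]-P[1])<.02)&(X[...,2]>P[2]-.056+a)&(X[...,2]<P[2]-.056+b)
    Q=X[q]
    if len(Q)>10: print("gauge axis x,y",np.round([(np.percentile(Q[:,0],2)+np.percentile(Q[:,0],98))/2,np.percentile(Q[:,1],95)-rr],4),len(Q))
E
python3 look.py w2 0.4445 0.122
```

```text
[0.4501 0.1191 0.1191] [ 0.002  0.    -1.   ] 0.2701158452096681 [-0.22  0.24 -0.75] 4.5333 [ 0.1   0.29 -0.57  0.71 -0.    1.67]
rect ((0.4451224207878113, 0.12108086049556732), (0.04676205664873123, 0.059646837413311005), 74.88780975341797)
gauge axis x,y [0.4497 0.1202] 453
gauge axis x,y [0.45   0.1201] 1428
```

Request:
{"api": "apply_moves", "payload": {
  "plan": [
    [[0,0,0],[0.002,-0.005,0],0.2],
    [[0,0,0],[0.002,-0.005,0],0.2],
    [[0,0,0],[0.002,-0.005,0],0.2],
    [[0,0,0],[0.002,-0.005,0],0.2],
    [[0,0,0],[0.002,-0.005,0],0.2],
    [[0,0,0],[0.002,-0.005,0],0.2]
  ]
}}

```text
clock: 5.08
position: [0.444, 0.1212, 0.1184]
tcp_rot: [0.707, 0.707, 0.0, 0.0]
force: [-0.6, 0.5, -1.6]
gripper_width: 0.272
finger_force: 25.6
```

```bash
python3 look.py w3 0.4445 0.122
```

```text
[0.444  0.1212 0.1184] [ 0. -0. -1.] 0.2717954696111259 [-0.59  0.51 -1.58] 5.0833 [ 0.11  0.28 -0.58  0.71 -0.    1.68]
rect ((0.4448988735675812, 0.12117357552051544), (0.04681900516152382, 0.060368601232767105), 75.2523422241211)
gauge axis x,y [0.4436 0.1223] 457
gauge axis x,y [0.4441 0.1222] 1449
```

View pics/w3.png

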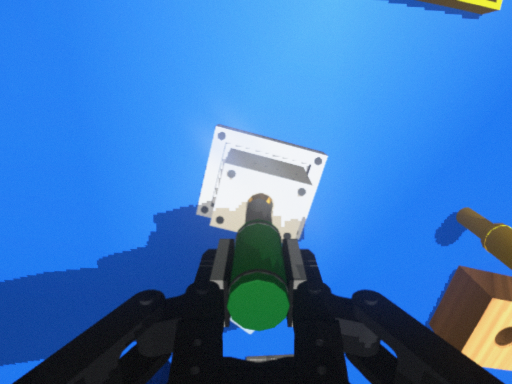

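Pin tip (259,200) sits over the hole, a trace of which shows at (267,200): about 1 mm to the right.

Request:
{"api": "apply_moves", "payload": {
  "plan": [
    [[0,0,0],[0,0.001,0.002],0.2],
    [[0,0,0],[0,0.001,0.004],0.2],
    [[0,0,0],[0,0.001,0.005],0.2],
    [[0,0,0],[0,0.001,0.006],0.2],
    [[0,0,0],[0,0.001,0.007],0.2],
    [[0,0,0],[0,0.001,0.008],0.2],
    [[0,0,0],[0,0.001,0.009],0.2],
    [[0,0,0],[0,0.001,0.01],0.2],
    [[0,0,0],[0,0.001,0.011],0.2],
    [[0,0,0],[0,0.001,0.012],0.2],
    [[0,0,0],[0,0.001,0.012],0.2]
  ]
}}

```text
clock: 6.05
position: [0.445, 0.1211, 0.1062]
tcp_rot: [0.707, 0.707, -0.0, 0.0]
force: [0.5, -1.5, -1.6]
gripper_width: 0.271
finger_force: 25.6
```

Request:
{"api": "apply_moves", "payload": {
  "plan": [
    [[0,0,0],[0,0,0.001],0.2],
    [[0,0,0],[0,0,0.002],0.2],
    [[0,0,0],[0,0,0.003],0.2],
    [[0,0,0],[0,0,0.004],0.2],
    [[0,0,0],[0,0,0.005],0.2],
    [[0,0,0],[0,0,0.006],0.2],
    [[0,0,0],[0,0,0.007],0.2],
    [[0,0,0],[0,0,0.008],0.2],
    [[0,0,0],[0,0,0.009],0.2],
    [[0,0,0],[0,0,0.01],0.2],
    [[0,0,0],[0,0,0.011],0.2],
    [[0,0,0],[0,0,0.011],0.2]
  ]
}}

```text
clock: 7.05
position: [0.4448, 0.1212, 0.0951]
tcp_rot: [0.707, 0.707, -0.0, -0.0]
force: [0.1, -0.5, -1.2]
gripper_width: 0.275
finger_force: 25.7
```

Request:
{"api": "apply_moves", "payload": {
  "plan": [
    [[0,0,0],[0,0,0.0005],0.2],
    [[0,0,0],[0,0,0.001],0.2],
    [[0,0,0],[0,0,0.0015],0.2],
    [[0,0,0],[0,0,0.002],0.2],
    [[0,0,0],[0,0,0.0025],0.2],
    [[0,0,0],[0,0,0.003],0.2],
    [[0,0,0],[0,0,0.003],0.2]
  ]
}}

```text
clock: 7.63
position: [0.4449, 0.1213, 0.0922]
tcp_rot: [0.707, 0.707, -0.0, -0.0]
force: [-0.2, 0.1, -1.7]
gripper_width: 0.276
finger_force: 25.7
```

Request:
{"api": "apply_moves", "payload": {
  "plan": [
    [[0,0,0],[0,0,0.0003],0.2],
    [[0,0,0],[0,0,0.0006],0.2],
    [[0,0,0],[0,0,0.0009],0.2],
    [[0,0,0],[0,0,0.0009],0.2]
  ]
}}

```text
clock: 7.97
position: [0.4449, 0.1212, 0.0913]
tcp_rot: [0.707, 0.707, -0.0, -0.0]
force: [0.3, 0.0, -1.7]
gripper_width: 0.272
finger_force: 25.7
```

Request:
{"api": "apply_moves", "payload": {
  "plan": [
    [[0,0,0],[0,0,0.0003],0.2],
    [[0,0,0],[0,0,0.0006],0.2],
    [[0,0,0],[0,0,0.0006],0.2]
  ]
}}

```text
clock: 8.22
position: [0.4449, 0.1212, 0.0907]
tcp_rot: [0.707, 0.707, -0.0, -0.0]
force: [0.4, -0.4, -1.0]
gripper_width: 0.276
finger_force: 25.7
```

Request:
{"api": "apply_moves", "payload": {
  "plan": [
    [[0,0,0],[0,0,0.0003],0.2],
    [[0,0,0],[0,0,0.0006],0.2],
    [[0,0,0],[0,0,0.0009],0.2],
    [[0,0,0],[0,0,0.0009],0.2]
  ]
}}

```text
clock: 8.55
position: [0.445, 0.1212, 0.0901]
tcp_rot: [0.707, 0.707, 0.0, 0.0]
force: [-0.2, -0.8, 2.0]
gripper_width: 0.277
finger_force: 26.0
```

Request:
{"api": "apply_moves", "payload": {
  "plan": [
    [[0,0,0],[0,0,0.0003],0.2],
    [[0,0,0],[0,0,0.0006],0.2],
    [[0,0,0],[0,0,0.0009],0.2],
    [[0,0,0],[0,0,0.0009],0.2]
  ]
}}

```text
clock: 8.88
position: [0.4452, 0.1212, 0.0898]
tcp_rot: [0.707, 0.707, 0.0, 0.0]
force: [-3.3, 0.1, 10.2]
gripper_width: 0.269
finger_force: 26.8
```

Request:
{"api": "apply_moves", "payload": {
  "plan": [
    [[0,0,0],[0,0,0.0003],0.2],
    [[0,0,0],[0,0,0.0006],0.2],
    [[0,0,0],[0,0,0.0006],0.2]
  ]
}}

```text
clock: 9.13
position: [0.4453, 0.1213, 0.0897]
tcp_rot: [0.707, 0.707, 0.0, 0.0]
force: [-3.8, -2.1, 14.4]
gripper_width: 0.273
finger_force: 27.3
```

Request:
{"api": "apply_moves", "payload": {
  "plan": [
    [[0,0,0],[0,0,-0.01],0.2],
    [[0,0,0],[0,0,-0.03],0.2],
    [[0,0,0],[0,0,-0.055],0.2],
    [[0,0,0],[-0.02,0,-0.065],0.2],
    [[0,0,0],[-0.06,0.01,-0.065],0.2],
    [[0,0,0],[-0.1,0.02,-0.065],0.2],
    [[0,0,0],[-0.14,0.03,-0.065],0.2],
    [[0,0,0],[-0.18,0.031,-0.065],0.2],
    [[0,0,0],[-0.21,0.031,-0.06],0.2],
    [[0,0,0],[-0.22,0.031,-0.05],0.2],
    [[0,0,0],[-0.22,0.031,-0.05],0.2],
    [[0,0,0],[-0.22,0.031,-0.05],0.2]
  ]
}}

```text
clock: 10.13
position: [0.4749, -0.0984, 0.1374]
tcp_rot: [0.708, 0.707, -0.0, -0.001]
force: [0.1, 0.5, -2.0]
gripper_width: 0.272
finger_force: 25.7
```

```bash
python3 look.py g1 0.475 -0.098
```

```text
[ 0.4749 -0.0984  0.1374] [-0.002  0.002 -1.   ] 0.2724688110399209 [ 0.13  0.5  -1.96] 10.1333 [-0.36  0.3  -0.49  0.78  0.    1.21]
rect ((0.4767235815525055, -0.09958191961050034), (0.06018228456377983, 0.04684126749634743), 3.4401750564575195)
gauge axis x,y [ 0.4744 -0.0972] 458
gauge axis x,y [ 0.4751 -0.0974] 1445
```

Request:
{"api": "apply_moves", "payload": {
  "plan": [
    [[0,0,0],[-0.001,0.0015,0.006],0.2],
    [[0,0,0],[-0.001,0.0015,0.012],0.2],
    [[0,0,0],[-0.001,0.0015,0.017],0.2],
    [[0,0,0],[-0.001,0.0015,0.019],0.2],
    [[0,0,0],[-0.001,0.0015,0.019],0.2],
    [[0,0,0],[-0.001,0.0015,0.019],0.2]
  ]
}}

```text
clock: 10.68
position: [0.4773, -0.0994, 0.1192]
tcp_rot: [0.707, 0.707, -0.0, -0.0]
force: [0.6, 0.2, -0.9]
gripper_width: 0.275
finger_force: 25.7
```

```bash
python3 look.py g2 0.475 -0.098
```

```text
[ 0.4773 -0.0994  0.1192] [-0.  0. -1.] 0.2747407727191874 [ 0.58  0.23 -0.89] 10.6833 [-0.36  0.32 -0.51  0.73  0.    1.21]
rect ((0.4770123064517975, -0.09958759695291519), (0.059683263301849365, 0.046794693917036057), 3.6252996921539307)
gauge axis x,y [ 0.4769 -0.0984] 460
gauge axis x,y [ 0.4773 -0.0984] 1427
```

View pics/g2.png

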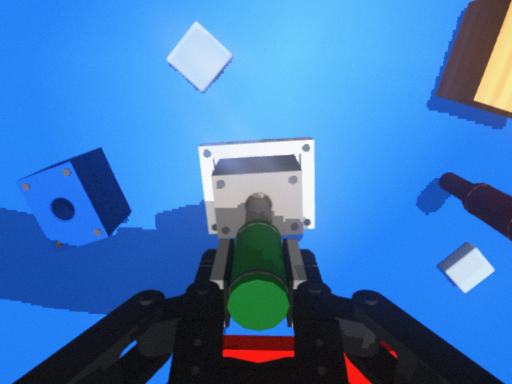

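The pin (259,205) sits centred over the grey hole in x, with the part's screws symmetric at (220,184) and (293,180). Now I lower it slowly.

Request:
{"api": "apply_moves", "payload": {
  "plan": [
    [[0,0,0],[0,0,0.002],0.2],
    [[0,0,0],[0,0,0.004],0.2],
    [[0,0,0],[0,0,0.0055],0.2],
    [[0,0,0],[0,0,0.0065],0.2],
    [[0,0,0],[0,0,0.0075],0.2],
    [[0,0,0],[0,0,0.0085],0.2],
    [[0,0,0],[0,0,0.0095],0.2],
    [[0,0,0],[0,0,0.0105],0.2],
    [[0,0,0],[0,0,0.0115],0.2],
    [[0,0,0],[0,0,0.0125],0.2],
    [[0,0,0],[0,0,0.0125],0.2]
  ]
}}

```text
clock: 11.65
position: [0.4774, -0.0999, 0.1067]
tcp_rot: [0.707, 0.707, -0.0, 0.0]
force: [-0.7, 0.4, -1.8]
gripper_width: 0.269
finger_force: 25.7
```

Request:
{"api": "apply_moves", "payload": {
  "plan": [
    [[0,0,0],[0,0,0.001],0.2],
    [[0,0,0],[0,0,0.002],0.2],
    [[0,0,0],[0,0,0.003],0.2],
    [[0,0,0],[0,0,0.004],0.2],
    [[0,0,0],[0,0,0.005],0.2],
    [[0,0,0],[0,0,0.006],0.2],
    [[0,0,0],[0,0,0.007],0.2],
    [[0,0,0],[0,0,0.008],0.2],
    [[0,0,0],[0,0,0.009],0.2],
    [[0,0,0],[0,0,0.01],0.2],
    [[0,0,0],[0,0,0.01],0.2]
  ]
}}

```text
clock: 12.57
position: [0.4774, -0.0998, 0.0967]
tcp_rot: [0.707, 0.707, -0.0, -0.0]
force: [0.3, -1.2, -1.5]
gripper_width: 0.267
finger_force: 25.7
```

Request:
{"api": "apply_moves", "payload": {
  "plan": [
    [[0,0,0],[0,0,0.001],0.2],
    [[0,0,0],[0,0,0.002],0.2],
    [[0,0,0],[0,0,0.003],0.2],
    [[0,0,0],[0,0,0.004],0.2],
    [[0,0,0],[0,0,0.0045],0.2],
    [[0,0,0],[0,0,0.005],0.2],
    [[0,0,0],[0,0,0.0055],0.2],
    [[0,0,0],[0,0,0.006],0.2],
    [[0,0,0],[0,0,0.0065],0.2],
    [[0,0,0],[0,0,0.007],0.2],
    [[0,0,0],[0,0,0.0075],0.2],
    [[0,0,0],[0,0,0.0075],0.2]
  ]
}}

```text
clock: 13.57
position: [0.4774, -0.0998, 0.0893]
tcp_rot: [0.707, 0.707, 0.0, -0.0]
force: [-0.2, -1.2, -1.1]
gripper_width: 0.272
finger_force: 25.7
```

Request:
{"api": "apply_moves", "payload": {
  "plan": [
    [[0,0,0],[0,0,0.0005],0.2],
    [[0,0,0],[0,0,0.001],0.2],
    [[0,0,0],[0,0,0.001],0.2]
  ]
}}

```text
clock: 13.82
position: [0.4774, -0.0998, 0.0883]
tcp_rot: [0.707, 0.707, -0.0, -0.0]
force: [-0.3, -1.3, -0.8]
gripper_width: 0.272
finger_force: 25.7
```

Request:
{"api": "apply_moves", "payload": {
  "plan": [
    [[0,0,0],[0,0,0.001],0.2],
    [[0,0,0],[0,0,0.002],0.2],
    [[0,0,0],[0,0,0.003],0.2],
    [[0,0,0],[0,0,0.004],0.2],
    [[0,0,0],[0,0,0.005],0.2],
    [[0,0,0],[0,0,0.006],0.2],
    [[0,0,0],[0,0,0.007],0.2],
    [[0,0,0],[0,0,0.008],0.2],
    [[0,0,0],[0,0,0.009],0.2],
    [[0,0,0],[0,0,0.01],0.2],
    [[0,0,0],[0,0,0.01],0.2]
  ]
}}

```text
clock: 14.73
position: [0.4774, -0.0997, 0.0782]
tcp_rot: [0.707, 0.707, 0.0, -0.0]
force: [0.3, -0.4, -1.3]
gripper_width: 0.274
finger_force: 25.7
```

Request:
{"api": "apply_moves", "payload": {
  "plan": [
    [[0,0,0],[0,0,0.001],0.2],
    [[0,0,0],[0,0,0.002],0.2],
    [[0,0,0],[0,0,0.003],0.2],
    [[0,0,0],[0,0,0.004],0.2],
    [[0,0,0],[0,0,0.005],0.2],
    [[0,0,0],[0,0,0.006],0.2],
    [[0,0,0],[0,0,0.007],0.2],
    [[0,0,0],[0,0,0.0075],0.2],
    [[0,0,0],[0,0,0.0075],0.2],
    [[0,0,0],[0,0,0.0075],0.2]
  ]
}}

```text
clock: 15.57
position: [0.4773, -0.0997, 0.0708]
tcp_rot: [0.707, 0.707, -0.0, -0.0]
force: [0.1, -2.0, -1.4]
gripper_width: 0.273
finger_force: 25.7
```

Request:
{"api": "apply_moves", "payload": {
  "plan": [
    [[0,0,0],[0,0,0.0003],0.2],
    [[0,0,0],[0,0,0.0006],0.2],
    [[0,0,0],[0,0,0.0009],0.2],
    [[0,0,0],[0,0,0.0012],0.2],
    [[0,0,0],[0,0,0.0015],0.2],
    [[0,0,0],[0,0,0.0015],0.2]
  ]
}}

```text
clock: 16.07
position: [0.4774, -0.0998, 0.0693]
tcp_rot: [0.707, 0.707, 0.0, 0.0]
force: [-0.0, -1.1, -2.3]
gripper_width: 0.271
finger_force: 25.7
```

Request:
{"api": "apply_moves", "payload": {
  "plan": [
    [[0,0,0],[0,0,0.0003],0.2],
    [[0,0,0],[0,0,0.0006],0.2],
    [[0,0,0],[0,0,0.0009],0.2],
    [[0,0,0],[0,0,0.0009],0.2]
  ]
}}

```text
clock: 16.4
position: [0.4775, -0.0998, 0.0684]
tcp_rot: [0.707, 0.707, 0.0, 0.0]
force: [0.4, -0.7, -0.5]
gripper_width: 0.277
finger_force: 25.7
```

Request:
{"api": "apply_moves", "payload": {
  "plan": [
    [[0,0,0],[0,0,-0.02],0.2],
    [[0,0,0],[0,0,-0.045],0.2],
    [[0,0,0],[0,0,-0.08],0.2],
    [[0,0,0],[0.01,0.02,-0.11],0.2],
    [[0,0,0],[0.03,0.05,-0.11],0.2],
    [[0,0,0],[0.05,0.085,-0.11],0.2],
    [[0,0,0],[0.07,0.12,-0.11],0.2],
    [[0,0,0],[0.085,0.15,-0.1],0.2],
    [[0,0,0],[0.094,0.172,-0.08],0.2],
    [[0,0,0],[0.0965,0.178,-0.065],0.2],
    [[0,0,0],[0.0965,0.178,-0.065],0.2],
    [[0,0,0],[0.0965,0.178,-0.065],0.2]
  ]
}}

```text
clock: 17.4
position: [0.6533, -0.0031, 0.1317]
tcp_rot: [0.707, 0.707, -0.002, -0.002]
force: [-0.1, -0.4, -0.7]
gripper_width: 0.275
finger_force: 25.6
```

```bash
sed 's/\.054/.050/g' look.py > looks.py; python3 looks.py s1 0.656 -0.002
```

```text
[ 0.6533 -0.0031  0.1317] [-0.005  0.    -1.   ] 0.2749160668588825 [-0.09 -0.44 -0.73] 17.4 [-0.12  0.59 -0.03  0.95 -0.    1.45]
rect ((0.6573100090026855, -0.002956438809633255), (0.07080898433923721, 0.07039579004049301), 76.46733093261719)
gauge axis x,y [ 0.6528 -0.0021] 458
gauge axis x,y [ 0.6533 -0.0022] 1447
```

View pics/s1.png

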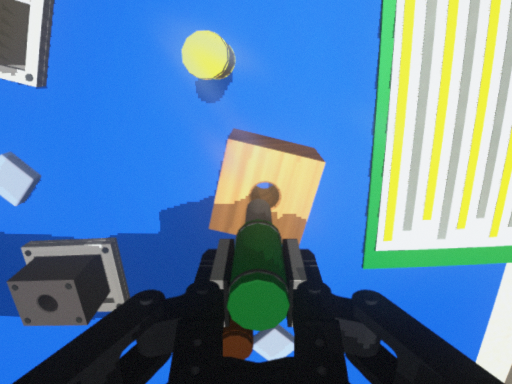

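The hole's mouth (266,190) is a few mm right of and beyond the pin tip (258,200). The arm may still be settling, so I nudge and look again.

Request:
{"api": "apply_moves", "payload": {
  "plan": [
    [[0,0,0],[0,0.002,0.005],0.2],
    [[0,0,0],[0,0.002,0.01],0.2],
    [[0,0,0],[0,0.002,0.014],0.2],
    [[0,0,0],[0,0.002,0.014],0.2],
    [[0,0,0],[0,0.002,0.014],0.2],
    [[0,0,0],[0,0.002,0.014],0.2]
  ]
}}

```text
clock: 17.95
position: [0.6574, -0.0035, 0.1198]
tcp_rot: [0.707, 0.707, 0.0, 0.0]
force: [0.7, 0.6, -0.8]
gripper_width: 0.275
finger_force: 25.7
```

```bash
python3 looks.py s2 0.656 -0.002
```

```text
[ 0.6574 -0.0035  0.1198] [ 0.  0. -1.] 0.27452021741534105 [ 0.75  0.65 -0.81] 17.95 [-0.12  0.61 -0.04  0.93  0.    1.45]
rect ((0.657554030418396, -0.0030373819172382355), (0.07085968554019928, 0.0696815699338913), 76.34801483154297)
gauge axis x,y [ 0.657  -0.0024] 458
gauge axis x,y [ 0.6574 -0.0024] 1422
```

Request:
{"api": "apply_moves", "payload": {
  "plan": [
    [[0,0,0],[0,0,0.004],0.2],
    [[0,0,0],[0,0,0.008],0.2],
    [[0,0,0],[0,0,0.011],0.2],
    [[0,0,0],[0,0,0.014],0.2],
    [[0,0,0],[0,0,0.017],0.2],
    [[0,0,0],[0,0,0.02],0.2],
    [[0,0,0],[0,0,0.022],0.2],
    [[0,0,0],[0,0,0.022],0.2]
  ]
}}

```text
clock: 18.67
position: [0.657, -0.0032, 0.0968]
tcp_rot: [0.707, 0.707, -0.0, -0.0]
force: [0.1, 0.1, -1.3]
gripper_width: 0.272
finger_force: 25.7
```

Request:
{"api": "apply_moves", "payload": {
  "plan": [
    [[0,0,0],[0,0,0.004],0.2],
    [[0,0,0],[0,0,0.008],0.2],
    [[0,0,0],[0,0,0.012],0.2],
    [[0,0,0],[0,0,0.016],0.2],
    [[0,0,0],[0,0,0.02],0.2],
    [[0,0,0],[0,0,0.024],0.2],
    [[0,0,0],[0,0,0.027],0.2],
    [[0,0,0],[0,0,0.03],0.2],
    [[0,0,0],[0,0,0.032],0.2],
    [[0,0,0],[0,0,0.033],0.2],
    [[0,0,0],[0,0,0.033],0.2]
  ]
}}

```text
clock: 19.58
position: [0.6574, -0.0033, 0.0645]
tcp_rot: [0.707, 0.707, -0.0, -0.0]
force: [0.0, -0.5, -1.4]
gripper_width: 0.273
finger_force: 25.7
```

Request:
{"api": "apply_moves", "payload": {
  "plan": [
    [[0,0,0],[0,0,0],0.5],
    [[0,0,0],[0,0,0],0.6],
    [[0,0,0],[0,0,0],0.6],
    [[0,0,0],[0,0,0],0.6],
    [[0,0,0],[0,0,-0.02],0.6],
    [[0,0,0],[0,0,-0.05],0.6],
    [[0,0,0],[0,0,-0.09],0.6],
    [[0,0,0],[0,0,-0.13],0.6],
    [[0,0,0],[0,0,-0.13],0.6]
  ]
}}

```text
clock: 20.33
position: [0.6621, -0.0038, 0.2039]
tcp_rot: [0.707, 0.707, 0.004, 0.005]
force: [0.7, 0.1, 0.5]
gripper_width: 0.602
finger_force: 0.0
```

Request:
{"api": "apply_moves", "payload": {
  "plan": [
    [[0,0,-75],[0.125,-0.212,0],1],
    [[0,0,-75],[0.125,-0.212,0],1],
    [[0,0,-75],[0.125,-0.212,0],1],
    [[0,0,-75],[0.125,-0.212,0],1],
    [[0,0,-75],[0.125,-0.212,0],1],
    [[0,0,-75],[0.125,-0.212,0],1],
    [[0,0,-75],[0.125,-0.212,0],1],
    [[0,0,-75],[0.125,-0.212,0],1],
    [[0,0,-75],[0.125,-0.212,0],1],
    [[0,0,-75],[0.125,-0.212,0],1],
    [[0,0,-75],[0.125,-0.212,0],1],
    [[0,0,-75],[0.125,-0.212,0],1]
  ]
}}

```text
clock: 21.33
position: [0.4455, 0.1218, 0.1947]
tcp_rot: [0.13, 0.992, 0.0, 0.0]
force: [0.0, -0.4, 0.3]
gripper_width: 0.999
finger_force: 0.0
```

```bash
python3 look.py w4 0.445 0.122; python3 - <<'E'
from h import *
print(R.from_quat(telemetry.observe()["tcp_rot"]).as_matrix().round(3).tolist())
for n in ("scene","side"):
    p,d=optics.capture(n);X=cloud(optics.camera_model(n),d);H,S,_=cv2.split(cv2.cvtColor(p,cv2.COLOR_BGR2HSV));g=(H>60)&(H<85)&(S>120)&(X[...,2]>.05)&(abs(X[...,0]-.657)<.04)&(abs(X[...,1])<.04)&(d>0)
    print(n,g.sum(),np.percentile(X[g],[2,50,98],axis=0).round(3).tolist())
E
```

```text
[0.4455 0.1218 0.1947] [ 0.001  0.    -1.   ] 0.9988015881496652 [ 0.04 -0.4   0.26] 21.3333 [ 0.11  0.19 -0.47  0.9   0.    0.37]
rect ((0.443671852350235, 0.12170371413230896), (0.04608235880732536, 0.060113996267318726), 75.06771850585938)
hole px ((257.448486328125, 171.54483032226562), (18.01251983642578, 19.719329833984375), 85.6825942993164) [[0.44284149 0.12184844 0.054     ]]
[[-0.966, 0.26, 0.001], [0.26, 0.966, 0.0], [-0.001, 0.0, -1.0]]
scene 150 [[0.65, -0.014, 0.059], [0.665, -0.007, 0.093], [0.672, 0.006, 0.104]]
side 144 [[0.643, -0.009, 0.061], [0.65, 0.004, 0.088], [0.664, 0.009, 0.106]]
```

Request:
{"api": "apply_moves", "payload": {
  "grip_force": 60,
  "plan": [
    [[0,0,0],[0.0015,0,0.035],1],
    [[0,0,0],[0.0015,0,0.07],1],
    [[0,0,0],[0.0015,0,0.105],1],
    [[0,0,0],[0.0015,0,0.135],1],
    [[0,0,0],[0.0015,0,0.155],1],
    [[0,0,0],[0.0015,0,0.167],1],
    [[0,0,0],[0.0015,0,0.172],1],
    [[0,0,0],[0.0015,0,0.172],1],
    [[0,0,0],[0.0015,0,0.172],0.7],
    [[0,0,0],[0.0015,0,0.172],0.45],
    [[0,0,0],[0.0015,0,0.172],0.45],
    [[0,0,0],[0.0015,0,0.172],0.45]
  ]
}}

```text
clock: 22.48
position: [0.4451, 0.1222, 0.0237]
tcp_rot: [0.131, 0.991, 0.0, 0.001]
force: [-0.1, 0.0, 2.2]
gripper_width: 0.527
finger_force: 61.3
```

Request:
{"api": "apply_moves", "payload": {
  "plan": [
    [[0,0,0],[0,0,0],0.45],
    [[0,0,0],[0,0,-0.01],0.45],
    [[0,0,0],[0,0,-0.03],0.45],
    [[0,0,0],[0,0,-0.06],0.45],
    [[0,0,0],[0,0,-0.1],0.45],
    [[0,0,0],[0,0,-0.14],0.45],
    [[0,0,0],[0,0,-0.14],0.45],
    [[0,0,0],[0,0,-0.14],0.45]
  ]
}}

```text
clock: 23.15
position: [0.446, 0.1223, 0.165]
tcp_rot: [0.131, 0.991, 0.001, 0.003]
force: [-0.8, -0.3, -3.2]
gripper_width: 0.527
finger_force: 61.9
```

Request:
{"api": "apply_moves", "payload": {
  "plan": [
    [[0,0,-2],[-0.012,-0.025,0],0.45],
    [[0,0,-4],[-0.03,-0.06,0],0.45],
    [[0,0,-6],[-0.048,-0.098,0],0.45],
    [[0,0,-8],[-0.067,-0.136,0],0.45],
    [[0,0,-10],[-0.086,-0.175,0],0.45],
    [[0,0,-12],[-0.105,-0.214,0],0.45],
    [[0,0,-14],[-0.124,-0.253,0],0.45],
    [[0,0,-15],[-0.143,-0.292,0],0.45],
    [[0,0,-15],[-0.162,-0.33,0],0.45],
    [[0,0,-15],[-0.18,-0.368,0],0.45],
    [[0,0,-15],[-0.195,-0.4,0],0.45],
    [[0,0,-15],[-0.205,-0.419,0],0.45]
  ]
}}

```text
clock: 24.15
position: [0.5326, -0.3396, 0.1599]
tcp_rot: [0.002, 1.0, 0.0, -0.001]
force: [0.4, -1.5, -2.0]
gripper_width: 0.528
finger_force: 62.3
```

Request:
{"api": "apply_moves", "payload": {
  "plan": [
    [[0,0,0],[0,0,0],0.45],
    [[0,0,0],[0,0,0],0.45],
    [[0,0,0],[0,0,0],0.45]
  ]
}}

```text
clock: 24.4
position: [0.5322, -0.3342, 0.1604]
tcp_rot: [0.0, 1.0, 0.002, -0.002]
force: [-0.3, 0.1, -2.0]
gripper_width: 0.53
finger_force: 62.3
```

```bash
python3 - <<'E'
from h import *
s=telemetry.observe();print(s["position"].round(4),R.from_quat(s["tcp_rot"]).as_matrix().round(3).tolist(),s["force"].round(1))
for n in ("scene","side"):
    m=optics.camera_model(n);p,d=optics.capture(n);cv2.imwrite(f"pics/t_{n}.png",p)
E
```

```text
[ 0.5322 -0.3342  0.1604] [[-1.0, 0.0, -0.003], [0.0, 1.0, 0.003], [0.003, 0.003, -1.0]] [-0.3  0.1 -2. ]
```

View pics/t_scene.png

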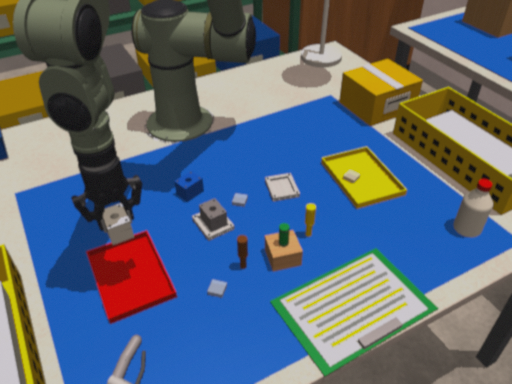

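The white part (117,222) hangs over the red tray (130,275). The gauge stands in its stand, and the grey part and blocks are in place. Now I lower it.

Request:
{"api": "apply_moves", "payload": {
  "plan": [
    [[0,0,0],[0,0,0.03],0.45],
    [[0,0,0],[0,0,0.06],0.45],
    [[0,0,0],[0,0,0.085],0.45],
    [[0,0,0],[0,0,0.105],0.45],
    [[0,0,0],[0,0,0.12],0.45],
    [[0,0,0],[0,0,0.128],0.45],
    [[0,0,0],[0,0,0.132],0.45],
    [[0,0,0],[0,0,0.134],0.45],
    [[0,0,0],[0,0,0.134],0.45],
    [[0,0,0],[0,0,0.134],0.45]
  ]
}}

```text
clock: 25.33
position: [0.5343, -0.336, 0.0296]
tcp_rot: [-0.0, 1.0, -0.001, 0.001]
force: [0.9, 0.4, -2.3]
gripper_width: 0.528
finger_force: 62.6
```

Request:
{"api": "apply_moves", "payload": {
  "plan": [
    [[0,0,0],[0,0,0.001],0.45],
    [[0,0,0],[0,0,0.002],0.45],
    [[0,0,0],[0,0,0.002],0.45]
  ]
}}

```text
clock: 25.58
position: [0.5337, -0.3359, 0.0269]
tcp_rot: [0.0, 1.0, -0.0, 0.0]
force: [-0.7, -0.4, -2.6]
gripper_width: 0.527
finger_force: 62.6
```

Request:
{"api": "apply_moves", "payload": {
  "plan": [
    [[0,0,0],[0,0,0.001],0.45],
    [[0,0,0],[0,0,0.002],0.45],
    [[0,0,0],[0,0,0.003],0.45],
    [[0,0,0],[0,0,0.004],0.45],
    [[0,0,0],[0,0,0.0045],0.45],
    [[0,0,0],[0,0,0.0045],0.45]
  ]
}}

```text
clock: 26.08
position: [0.5335, -0.3357, 0.0219]
tcp_rot: [0.0, 1.0, 0.0, -0.0]
force: [0.1, -0.2, -2.1]
gripper_width: 0.531
finger_force: 62.7
```

Request:
{"api": "apply_moves", "payload": {
  "plan": [
    [[0,0,0],[0,0,0.0005],0.45],
    [[0,0,0],[0,0,0.0005],0.45],
    [[0,0,0],[0,0,0.0005],0.65],
    [[0,0,0],[0,0,0.0005],0.8],
    [[0,0,0],[0,0,0.0005],0.8],
    [[0,0,0],[0,0,0.0005],0.8],
    [[0,0,0],[0,0,-0.03],0.8],
    [[0,0,0],[0,0,-0.07],0.8],
    [[0,0,0],[0,0,-0.11],0.8],
    [[0,0,0],[0,0,-0.15],0.8],
    [[0,0,0],[0,0,-0.15],0.8],
    [[0,0,0],[0,0,-0.15],0.8]
  ]
}}

```text
clock: 27.08
position: [0.5354, -0.3371, 0.1755]
tcp_rot: [-0.0, 1.0, -0.002, 0.003]
force: [0.1, 0.4, 0.8]
gripper_width: 0.798
finger_force: 0.0
```

```bash
python3 - <<'E'
from h import *
s=telemetry.observe();print(s["position"].round(4),s["force"].round(1))
m=optics.camera_model("wrist");p,d=optics.capture("wrist");cv2.imwrite("pics/f1.png",p);X=cloud(m,d)
t=(d>0)&(abs(X[...,2]-.052)<.006)&(np.hypot(X[...,0]-.534,X[...,1]+.336)<.06)
A=np.c_[X[t][:,:2],np.ones(t.sum())];print("tilt",np.linalg.lstsq(A,X[t][:,2],rcond=None)[0],np.median(X[t][:,2]),cv2.minAreaRect(X[t][:,:2].astype(np.float32)))
q,_=optics.capture("side");cv2.imwrite("pics/f2.png",np.vstack([p,q])[:, :][::1] if 0 else np.hstack([cv2.resize(p,(400,300)),cv2.resize(q,(400,300))]))
E
```

```text
[ 0.5354 -0.3371  0.1755] [0.1 0.4 0.8]
tilt [ 0.00438494 -0.00086153  0.04891606] 0.05159472577983351 ((0.5326290726661682, -0.3363056480884552), (0.046157367527484894, 0.06083100661635399), 89.97003173828125)
```

View pics/f2.png

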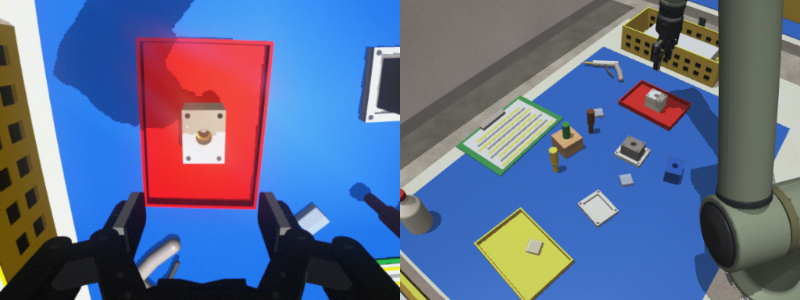

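The white part stands upright near the middle of the red tray (203,137 in the left half). In the right half, the gauge hangs in its stand (566,135), and the grey part (632,147) and the clear blocks are where they were. The gripper is clear, so I hand in.

```bash
python3 -c "
from bench import robot
print(robot.finish_job())"
```

```text
the job is handed in; nothing more can be done
None
```

The job is handed in: the white part stopped the gauge about 20 mm deep, so it now stands upright in the red tray. The grey part took the gauge fully and stays in its nest, the gauge is back in its stand, and the clear blocks were not touched.

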